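Snap the gateway's cover shut all round

ROBOT

A 7-joint arm with a two-finger parallel gripper is mounted at the origin on the work surface. World frame = base frame: x ahead of the robot, y to its left, z up, the work surface at z = 0. Lengths are in mm, angles in rad, forces in N, time in s.
With the tool pointing down it reaches from about 400 to 875 mm from the base axis. Payload 4.4 kg.
Tool frame: the origin (TCP) lies at the very end of the fingers, on their centre line; the grasp point (between the pads) lies 19 mm behind it; z points along the fingers, y is the direction in which the jaws open and shut (so a half turn about z gives the same grasp; the last joint's range is limited). The gripper opens to 85 mm and grips with 20 to 120 N. Pads are 22 mm wide; open, the fingers measure 114 mm over their backs; the gripper's body (76 mm by 85 mm) begins 54 mm behind the grasp point. The pads swing forward as they close: fully open they stand 13 mm farther back than shut.
Start: joints at [-1.179, 0.628, 0.038, 1.517, -0.027, 0.996, -0.02], TCP at [287.264, 583.093, 231.313] pointing down, gripper open.
Joint ranges: [-3.06, 3.06], [-0.37, 2.12], [-1.25, 1.32], [0.18, 2.47], [-1.1, 4.24], [0.23, 1.98], [-2.94, 2.94]. Speed limits (rad/s): [2.57, 2.57, 3.14, 3.14, 3.14, 3.14, 3.14].

INTERFACE

Orientations are given as [roll, pitch, yaw] about the fixed x, y, z axes, in that order (R = Rz(yaw) Ry(pitch) Rx(roll)).
In Python, from cell import read_state, get_image, calibration, finish_job gives the robot as it stands. The module is installed in compiled form; this text tells all that it offers.
- The arm moves only by the tool apply_moves, never from a script. Its argument "increments" is a list of rows, each an object of numbers: "tx", "ty", "tz": the shift along the world's x, y, z in m; "rx", "ry", "rz": the turn, a rotation vector about the world's x, y, z in units of 5 degrees (1.0 is 5 degrees); "claw": the finger opening in m, from 0 to 0.0854. In form: [{"tx": .., "ty": .., "tz": .., "rx": .., "ry": .., "rz": .., "claw": ..}, ...]. A call has 1 to 12 rows; each row is the pose to reach, as a shift and turn from the pose commanded when the call began; what a row does not reach only later rows make up. A row lasts 1/10 s, in which the tool goes at most 50 mm and 8.59 degrees, less where a joint would pass 70% of its speed; a pose out of reach is approached as far as the arm can. A call with a gripper value outside its range is refused whole. The fingers move at their own pace and stop on an object; the grip force is fixed at half the most. Time passes only in rows, so rows that repeat a pose let the fingers close. It gives the time, the measured TCP pose, the force and the opening at its end, in the units of the state.
- read_state(): the state, without advancing time (a new reading comes with each control period).
- get_image(name): name is "scene" or "top" or "wrist"; returns the picture (400x640x3 uint8, red, green, blue); there is no depth.
- calibration(name): a dict with "camera_matrix" (3x3 intrinsics, pixels), "origin" and "attitude" of the camera in the world. Camera axes: x right, y up, looking along -z (the intrinsics and any distortion apply to the point x, -y, -z); pixel columns grow to the right and rows downward; lengths in mm; the calibration is good to about 2 mm. A picture is of the moment at which its call begins: read the wrist's pose just before it. calibration takes no time and is no camera call; for the wrist camera it gives the pose at the moment of the call.
- finish_job(): hands the job in, once; it reports no verdict.
The state is a dict: "clock": time; "qpos": joint angles; "qd": joint speeds; "tau": joint torques, N m; "eef_pos": TCP position; "tool_rot": TCP orientation; "force": force on the tool from outside, world axes, zero at the start; "torque": the same for the moment, N m; "width": finger opening in mm.
Only numpy, scipy, OpenCV 4.12 (cv2) and the standard library are available. Lean on these libraries where they do the work, as an engineer would, in place of code of your own. Each camera call takes 0.05 s, during which the arm holds its last target. There are 200 camera calls.

TASK

The cover of the red wireless gateway is only laid on: press down each of the four black rim sections around it with a fingertip until every one has clicked fully shut, with no yellow gasket showing. Press firmly but do not slam it; do not grip, lift or push the gateway away from its place, and leave the mouse, adapter, battery and antenna where they stand.

Things in the scene. Friction and masses are not known exactly. Their poses are not given: they have to be found in the camera images.
- gateway: Rugged wireless gateway, a loose red plastic box of about 1 kg on four rubber feet, 140 (its x) x 190 (its y) mm. Origin at the centre of its underside, z up. Its black cover rim is four independent straight sections, each 24 mm wide with a white thumb mark at its middle, round a fixed grey centre panel (86 x 136 mm, top 50 mm above the bench; it is not pressed).
- press_near (a point): Centre of the top face (white thumb mark) of the long section on the port-panel side (gateway -x), 24 x 190 mm in gateway x, y; at (-58, 0) mm in the gateway's x, y. 60 mm above the bench while open, with a yellow gasket strip bared beneath the section; 54 mm when clicked shut, the yellow hidden.
- rim_near (a joint): How far that section (near) has been pressed down, m: 0 open and proud, about 0.006 clicked shut (hard stop). It resists with about 7 N at first and less and less with travel, gives way at 0.003, snaps down the rest and stays shut; let go before 0.003, it springs back up. It only moves straight down.
- press_far (a point): Centre of the top face (white thumb mark) of the long section on the gateway's +x side, 24 x 190 mm in gateway x, y; at (58, 0) mm in the gateway's x, y. 60 mm above the bench while open, with a yellow gasket strip bared beneath the section; 54 mm when clicked shut, the yellow hidden.
- rim_far (a joint): How far that section (far) has been pressed down, m: 0 open and proud, about 0.006 clicked shut (hard stop). It resists with about 7 N at first and less and less with travel, gives way at 0.003, snaps down the rest and stays shut; let go before 0.003, it springs back up. It only moves straight down.
- press_left (a point): Centre of the top face (white thumb mark) of the short section on the gateway's +y side, 86 x 24 mm in gateway x, y; at (0, 83) mm in the gateway's x, y. 60 mm above the bench while open, with a yellow gasket strip bared beneath the section; 54 mm when clicked shut, the yellow hidden.
- rim_left (a joint): How far that section (left) has been pressed down, m: 0 open and proud, about 0.006 clicked shut (hard stop). It resists with about 7 N at first and less and less with travel, gives way at 0.003, snaps down the rest and stays shut; let go before 0.003, it springs back up. It only moves straight down.
- press_right (a point): Centre of the top face (white thumb mark) of the short section on the gateway's -y side, 86 x 24 mm in gateway x, y; at (0, -83) mm in the gateway's x, y. 60 mm above the bench while open, with a yellow gasket strip bared beneath the section; 54 mm when clicked shut, the yellow hidden.
- rim_right (a joint): How far that section (right) has been pressed down, m: 0 open and proud, about 0.006 clicked shut (hard stop). It resists with about 7 N at first and less and less with travel, gives way at 0.003, snaps down the rest and stays shut; let go before 0.003, it springs back up. It only moves straight down.
- mouse: Black computer mouse, 60 x 100 mm, 32 mm high, loose bystander. Origin at the centre of its underside.
- adapter: Black mains adapter block, 65 x 75 mm, 40 mm high, loose bystander. Origin at the centre of its underside.
- battery: Blue round cell with a brass-coloured band, 33 mm diameter, 61 mm high, standing upright, loose bystander. Origin at the centre of its underside.
- antenna: Small black whip antenna on a 50 mm round magnetic foot, 83 mm high, standing upright, loose bystander. Origin at the centre of its underside.
Mind the look-alikes: they are no part of the job. What is shaped like the gateway but blue is not meant.

How it is judged:
By the outcome, as a careful person would: the job done as asked, in the order asked, and still so for the second after the job is handed in, with the robot touching nothing.
It also fails if it takes over 51 s, if anything falls off the work surface, if the arm or the gripper's body presses on something with over 40 N, if the wrist force passes 120 N, or if a joint passes its speed limit or range.

## Working session

There is one attempt and no reset: what is moved stays moved. The work goes in short steps, Python scripts to look and compute and a tool call to move; the robot and the scene stay as the last step left them, time stands still between calls to the robot, and variables do not carry over. Pictures are saved under pics/ and viewed, about 8 in all and at most 12, crops included, and the job is handed in when it is done.

Besides the shell and the picture viewer there is one more tool, called after ">>>" in YAML: its name, and indented under it one key for each argument. apply_moves: Moves the arm, as the interface text tells. Its arguments: {"type":"object","properties":{"increments":{"type":"array"}},"required":["increments"]}

```bash
mkdir -p pics
python3 - <<'E'
from cell import *
import cv2
s=read_state();print({k:s[k] for k in('clock','eef_pos','tool_rot','force','width')})
for n in('scene','top'):
    cv2.imwrite(f'pics/{n}0.png',get_image(n)[:,:,::-1]);print(n,calibration(n))
E
```

```text
{'clock': 0.0, 'eef_pos': array([286.97040965, 582.50975829, 230.36400612]), 'tool_rot': array([-3.13964297e+00,  1.45431315e-05,  2.68379687e+00]), 'force': array([0.29331575, 0.1053108 , 0.0233814 ]), 'width': 85.24297957159008}
scene {'camera_matrix': array([[401.18633297,   0.        , 314.34200843],
       [  0.        , 401.18633297, 198.916201  ],
       [  0.        ,   0.        ,   1.        ]]), 'origin': array([1195.09115073,  579.86249032,  640.41912411]), 'attitude': array([ 0.99101228, -0.01245875,  2.29760591])}
top {'camera_matrix': array([[442.97559027,   0.        , 322.92092985],
       [  0.        , 442.97559027, 199.49118546],
       [  0.        ,   0.        ,   1.        ]]), 'origin': array([ 293.92082019,  -13.9988824 , 1324.10171346]), 'attitude': array([ 2.00511732e-01, -1.30781907e-03, -1.48227830e+00])}
```

View pics/top0.png

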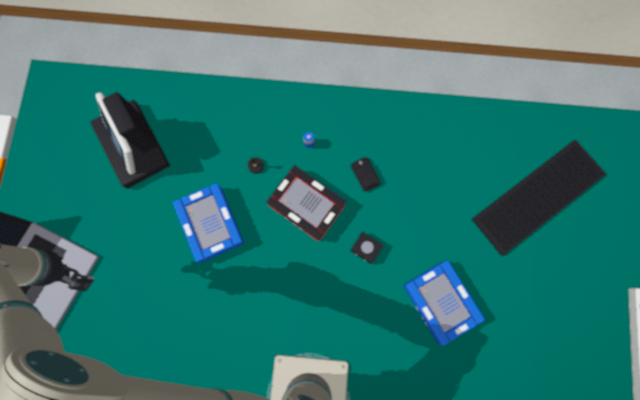

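View pics/scene0.png

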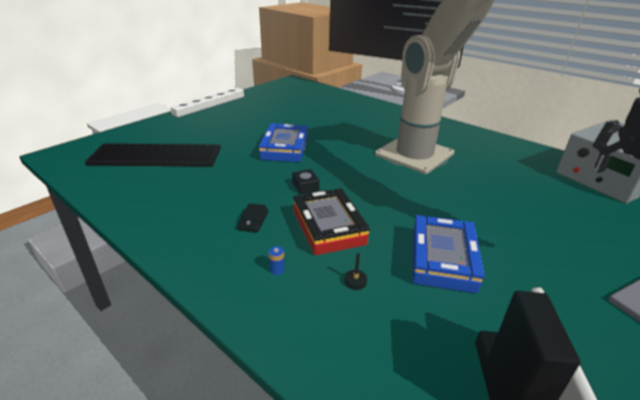

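The red gateway is at about (307,203) in the top view, with white thumb marks near (318,185), (282,184), (294,216) and (330,218). The antenna, battery, mouse and adapter stand around it. The scene view agrees, and yellow is showing.

```bash
cat > h.py <<'E'
from cell import *
import cv2, numpy as np
from scipy.spatial.transform import Rotation as R
def ray(c,u,v,z):
    p=np.linalg.inv(c['camera_matrix'])@[u,v,1]
    d=R.from_euler('xyz',c['attitude']).as_matrix()@[p[0],-p[1],-p[2]]
    o=np.array(c['origin']);return o+d*(z-o[2])/d[2]
def marks(im,x0,y0,x1,y1,amin,thr=200):
    m=np.zeros(im.shape[:2],np.uint8);m[y0:y1,x0:x1]=(im.min(2)>thr)[y0:y1,x0:x1]
    n,_,st,ce=cv2.connectedComponentsWithStats(m)
    return [(ce[i],st[i,4]) for i in range(1,n) if st[i,4]>=amin]
E
python3 - <<'E'
from h import *
im=cv2.imread('pics/top0.png')[:,:,::-1];c=calibration('top')
P=[]
for p,a in marks(im,262,162,350,245,8):
    w=ray(c,*p,60);P.append(w);print(p.round(1),a,w.round(1))
P=np.array(P);print(P.mean(0));print(np.linalg.norm(P[:,None]-P[None],axis=2).round(0))
for n,u,v in(('antfoot',256,166),('batt',309,139),('mouse',366,173),('adapter',367,247)):print(n,ray(c,u,v,30).round(0))
E
```

```text
[282.7 184.8] 37 [583.4 128.4  60. ]
[317.3 185.2] 39 [591.2  27.2  60. ]
[293.6 216.8] 43 [491.6  86.8  60. ]
[328.9 217.4] 41 [498.8 -14.7  60. ]
[541.25619174  56.91342363  60.        ]
[[  0. 102. 101. 166.]
 [102.   0. 116. 101.]
 [101. 116.   0. 102.]
 [166. 101. 102.   0.]]
antfoot [641. 218.  30.]
batt [741.  67.  30.]
mouse [ 649. -115.   30.]
adapter [ 427. -133.   30.]
```

Mark spacings of 166 and 116 mm match the gateway. I'll go above it with the fingers shut and the jaw axis along the gateway's y.

>>> apply_moves:
  increments:
    - {"tx":0.02,"ty":-0.04,"tz":0,"rz":-0.9,"claw":0}
    - {"tx":0.24,"ty":-0.525,"tz":0,"rz":-0.9,"claw":0}
    - {"tx":0.24,"ty":-0.525,"tz":0,"rz":-0.9,"claw":0}
    - {"tx":0.24,"ty":-0.525,"tz":0,"rz":-0.9,"claw":0}
    - {"tx":0.24,"ty":-0.525,"tz":0,"rz":-0.9,"claw":0}
    - {"tx":0.24,"ty":-0.525,"tz":0,"rz":-0.9,"claw":0}
    - {"tx":0.24,"ty":-0.525,"tz":0,"rz":-0.9,"claw":0}
    - {"tx":0.24,"ty":-0.525,"tz":0,"rz":-0.9,"claw":0}
    - {"tx":0.24,"ty":-0.525,"tz":0,"rz":-0.9,"claw":0}
    - {"tx":0.24,"ty":-0.525,"tz":0,"rz":-0.9,"claw":0}
    - {"tx":0.24,"ty":-0.525,"tz":0,"rz":-0.9,"claw":0}
    - {"tx":0.24,"ty":-0.525,"tz":0,"rz":-0.9,"claw":0}

```text
$.increments[0]: bad value
```

Run:
```python
from h import *
s=read_state();print(s['clock'],s['eef_pos'],s['tool_rot'],s['force'],s['width'])
c=calibration('wrist');print(c);im=get_image('wrist');cv2.imwrite('pics/w1.png',im[:,:,::-1])
for p,a in marks(im,0,0,640,400,60): print(p.round(1),a,ray(c,*p,60).round(1))
```

```text
0.1 [287.01655934 582.59168914 230.48687142] [-3.13992131e+00  2.30933102e-05  2.68381939e+00] [ 0.3621252  -0.6029836  -0.33495888] 85.29826690268008
{'camera_matrix': array([[289.31713908,   0.        , 322.21301493],
       [  0.        , 289.31713908, 200.93787909],
       [  0.        ,   0.        ,   1.        ]]), 'origin': array([221.914931  , 614.25485491, 373.3030308 ]), 'attitude': array([-2.88285413e-01,  6.52660035e-04,  1.11413876e+00])}
[196.9 294.4] 63 [345.6 378.8  60. ]
[241.  342.6] 123 [433.2 390.6  60. ]
[484.  393.6] 239 [659.2 652.7  60. ]
```

View pics/w1.png

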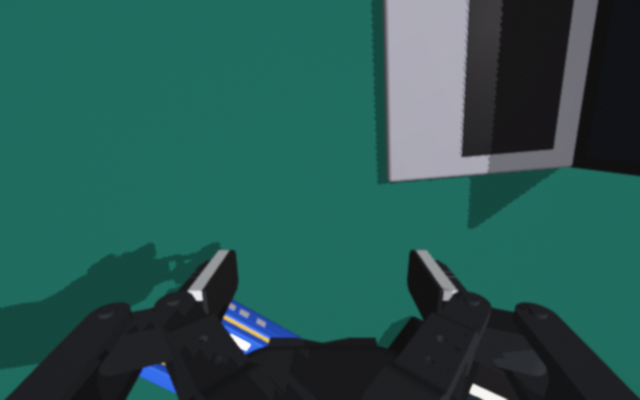

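The move was refused, so the arm hasn't moved; the view shows only the gripper, a grey box and the edge of a blue look-alike. A row probably needs all the keys, so I'll send them all.

>>> apply_moves:
  increments:
    - {"tx":0.02,"ty":-0.04,"tz":0,"rx":0,"ry":0,"rz":-0.9,"claw":0}
    - {"tx":0.24,"ty":-0.525,"tz":0,"rx":0,"ry":0,"rz":-0.9,"claw":0}
    - {"tx":0.24,"ty":-0.525,"tz":0,"rx":0,"ry":0,"rz":-0.9,"claw":0}
    - {"tx":0.24,"ty":-0.525,"tz":0,"rx":0,"ry":0,"rz":-0.9,"claw":0}
    - {"tx":0.24,"ty":-0.525,"tz":0,"rx":0,"ry":0,"rz":-0.9,"claw":0}
    - {"tx":0.24,"ty":-0.525,"tz":0,"rx":0,"ry":0,"rz":-0.9,"claw":0}
    - {"tx":0.24,"ty":-0.525,"tz":0,"rx":0,"ry":0,"rz":-0.9,"claw":0}
    - {"tx":0.24,"ty":-0.525,"tz":0,"rx":0,"ry":0,"rz":-0.9,"claw":0}
    - {"tx":0.24,"ty":-0.525,"tz":0,"rx":0,"ry":0,"rz":-0.9,"claw":0}
    - {"tx":0.24,"ty":-0.525,"tz":0,"rx":0,"ry":0,"rz":-0.9,"claw":0}
    - {"tx":0.24,"ty":-0.525,"tz":0,"rx":0,"ry":0,"rz":-0.9,"claw":0}
    - {"tx":0.24,"ty":-0.525,"tz":0,"rx":0,"ry":0,"rz":-0.9,"claw":0}

```text
clock: 1.35
eef_pos: [528.3, 53.7, 231.3]
tool_rot: [-3.14, 0.001, 2.601]
force: [0.2, 0.9, -0.2]
width: 0.4
```

Run:
```python
from h import *
s=read_state();print(s['clock'],s['eef_pos'],s['tool_rot'],s['force'],s['width'])
c=calibration('wrist');print(c['origin'],c['attitude']);im=get_image('wrist');cv2.imwrite('pics/w2.png',im[:,:,::-1])
for p,a in marks(im,0,0,640,400,60): print(p.round(1),a,ray(c,*p,60).round(1))
```

```text
1.35 [528.30609606  53.68976033 231.32401605] [-3.14048504e+00  1.33177973e-03  2.60116991e+00] [ 0.20614253  0.87868108 -0.15896462] 0.39078603282367536
[465.88843287  90.6044359  374.04708635] [-2.89491630e-01  8.14326290e-05  1.03146042e+00]
[555.3  15.2] 2171 [501.8 327.3  60. ]
[614.9  14.7] 488 [530.5 376.1  60. ]
[508.1  23.3] 565 [485.3 286.4  60. ]
[331.  138.5] 393 [491.5  86.2  60. ]
[256.7 191.5] 337 [499.  -14.8  60. ]
[405.1 190.7] 336 [583.5 128.4  60. ]
[333.9 238.2] 192 [592.6  30.8  60. ]
[603.9 355.6] 5791 [927.6 256.5  60. ]
```

View pics/w2.png

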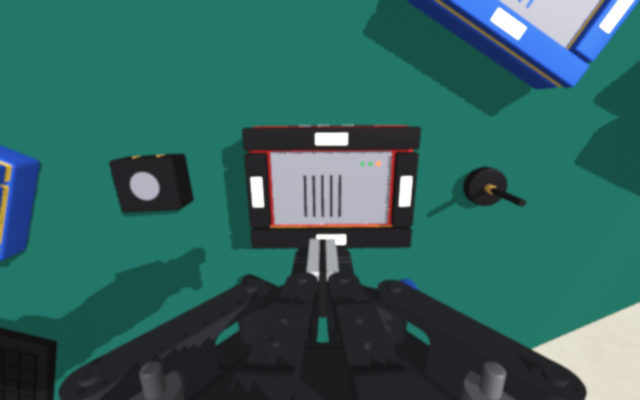

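The wrist view confirms it: marks at (331,138), (257,191), (405,191) and (334,238, partly hidden). Three agree with the top view within 1 mm; the half-hidden one is about 4 mm off. Moving above the near section at (491.5, 86.5).

>>> apply_moves:
  increments:
    - {"tx":-0.036,"ty":0.0285,"tz":-0.02,"rx":0,"ry":0,"rz":0,"claw":0}
    - {"tx":-0.036,"ty":0.0285,"tz":-0.06,"rx":0,"ry":0,"rz":0,"claw":0}
    - {"tx":-0.036,"ty":0.0285,"tz":-0.1,"rx":0,"ry":0,"rz":0,"claw":0}
    - {"tx":-0.036,"ty":0.0285,"tz":-0.13,"rx":0,"ry":0,"rz":0,"claw":0}
    - {"tx":-0.036,"ty":0.0285,"tz":-0.15,"rx":0,"ry":0,"rz":0,"claw":0}
    - {"tx":-0.036,"ty":0.0285,"tz":-0.15,"rx":0,"ry":0,"rz":0,"claw":0}
    - {"tx":-0.036,"ty":0.0285,"tz":-0.15,"rx":0,"ry":0,"rz":0,"claw":0}

```text
clock: 2.1
eef_pos: [491.2, 86.8, 81.4]
tool_rot: [-3.141, -0.0, 2.605]
force: [-0.2, 0.4, 1.3]
width: 0.2
```

>>> apply_moves:
  increments:
    - {"tx":0,"ty":0,"tz":-0.012,"rx":0,"ry":0,"rz":0,"claw":0}
    - {"tx":0,"ty":0,"tz":-0.018,"rx":0,"ry":0,"rz":0,"claw":0}
    - {"tx":0,"ty":0,"tz":-0.02,"rx":0,"ry":0,"rz":0,"claw":0}
    - {"tx":0,"ty":0,"tz":-0.021,"rx":0,"ry":0,"rz":0,"claw":0}
    - {"tx":0,"ty":0,"tz":-0.022,"rx":0,"ry":0,"rz":0,"claw":0}
    - {"tx":0,"ty":0,"tz":-0.023,"rx":0,"ry":0,"rz":0,"claw":0}
    - {"tx":0,"ty":0,"tz":-0.024,"rx":0,"ry":0,"rz":0,"claw":0}
    - {"tx":0,"ty":0,"tz":-0.025,"rx":0,"ry":0,"rz":0,"claw":0}
    - {"tx":0,"ty":0,"tz":-0.026,"rx":0,"ry":0,"rz":0,"claw":0}
    - {"tx":0,"ty":0,"tz":-0.026,"rx":0,"ry":0,"rz":0,"claw":0}

```text
clock: 3.1
eef_pos: [491.3, 86.6, 55.1]
tool_rot: [-3.142, -0.0, 2.605]
force: [0.0, -0.3, 0.0]
width: 0.2
```

>>> apply_moves:
  increments:
    - {"tx":0,"ty":0,"tz":-0.001,"rx":0,"ry":0,"rz":0,"claw":0}
    - {"tx":0,"ty":0,"tz":-0.0015,"rx":0,"ry":0,"rz":0,"claw":0}
    - {"tx":0,"ty":0,"tz":-0.002,"rx":0,"ry":0,"rz":0,"claw":0}
    - {"tx":0,"ty":0,"tz":-0.002,"rx":0,"ry":0,"rz":0,"claw":0}

```text
clock: 3.5
eef_pos: [491.4, 86.6, 54.0]
tool_rot: [3.141, 0.0, 2.605]
force: [-1.1, -0.4, 8.2]
width: -0.1
```

The near section met its hard stop at 54.0 with 8 N. Next is the left section at (583.4, 128.4).

>>> apply_moves:
  increments:
    - {"tx":0,"ty":0,"tz":0.01,"rx":0,"ry":0,"rz":0,"claw":0}
    - {"tx":0,"ty":0,"tz":0.025,"rx":0,"ry":0,"rz":0,"claw":0}
    - {"tx":0.03,"ty":0.014,"tz":0.025,"rx":0,"ry":0,"rz":0,"claw":0}
    - {"tx":0.065,"ty":0.03,"tz":0.025,"rx":0,"ry":0,"rz":0,"claw":0}
    - {"tx":0.092,"ty":0.0415,"tz":0.025,"rx":0,"ry":0,"rz":0,"claw":0}
    - {"tx":0.092,"ty":0.0415,"tz":0.025,"rx":0,"ry":0,"rz":0,"claw":0}
    - {"tx":0.092,"ty":0.0415,"tz":0.015,"rx":0,"ry":0,"rz":0,"claw":0}
    - {"tx":0.092,"ty":0.0415,"tz":0.01,"rx":0,"ry":0,"rz":0,"claw":0}
    - {"tx":0.092,"ty":0.0415,"tz":0.01,"rx":0,"ry":0,"rz":0,"claw":0}

```text
clock: 4.4
eef_pos: [581.1, 127.2, 62.0]
tool_rot: [-3.139, -0.003, 2.605]
force: [-0.1, -1.1, -0.9]
width: -0.1
```

>>> apply_moves:
  increments:
    - {"tx":0,"ty":0,"tz":-0.0015,"rx":0,"ry":0,"rz":0,"claw":0}
    - {"tx":0,"ty":0,"tz":-0.0025,"rx":0,"ry":0,"rz":0,"claw":0}
    - {"tx":0,"ty":0,"tz":-0.0035,"rx":0,"ry":0,"rz":0,"claw":0}
    - {"tx":0,"ty":0,"tz":-0.0045,"rx":0,"ry":0,"rz":0,"claw":0}
    - {"tx":0,"ty":0,"tz":-0.0055,"rx":0,"ry":0,"rz":0,"claw":0}
    - {"tx":0,"ty":0,"tz":-0.0065,"rx":0,"ry":0,"rz":0,"claw":0}
    - {"tx":0,"ty":0,"tz":-0.0075,"rx":0,"ry":0,"rz":0,"claw":0}
    - {"tx":0,"ty":0,"tz":-0.0085,"rx":0,"ry":0,"rz":0,"claw":0}
    - {"tx":0,"ty":0,"tz":-0.0093,"rx":0,"ry":0,"rz":0,"claw":0}
    - {"tx":0,"ty":0,"tz":-0.01,"rx":0,"ry":0,"rz":0,"claw":0}
    - {"tx":0,"ty":0,"tz":-0.01,"rx":0,"ry":0,"rz":0,"claw":0}

```text
clock: 5.5
eef_pos: [583.3, 128.2, 54.0]
tool_rot: [3.141, -0.0, 2.605]
force: [-2.0, -0.2, 7.6]
width: -0.3
```

Left also stopped at 54.0 with 7.6 N. Next is far.

>>> apply_moves:
  increments:
    - {"tx":0,"ty":0,"tz":0.01,"rx":0,"ry":0,"rz":0,"claw":0}
    - {"tx":0,"ty":0,"tz":0.025,"rx":0,"ry":0,"rz":0,"claw":0}
    - {"tx":0.003,"ty":-0.035,"tz":0.025,"rx":0,"ry":0,"rz":0,"claw":0}
    - {"tx":0.006,"ty":-0.07,"tz":0.025,"rx":0,"ry":0,"rz":0,"claw":0}
    - {"tx":0.008,"ty":-0.1005,"tz":0.025,"rx":0,"ry":0,"rz":0,"claw":0}
    - {"tx":0.008,"ty":-0.1005,"tz":0.025,"rx":0,"ry":0,"rz":0,"claw":0}
    - {"tx":0.008,"ty":-0.1005,"tz":0.015,"rx":0,"ry":0,"rz":0,"claw":0}
    - {"tx":0.008,"ty":-0.1005,"tz":0.01,"rx":0,"ry":0,"rz":0,"claw":0}
    - {"tx":0.008,"ty":-0.1005,"tz":0.01,"rx":0,"ry":0,"rz":0,"claw":0}
    - {"tx":0.008,"ty":-0.1005,"tz":0.01,"rx":0,"ry":0,"rz":0,"claw":0}

```text
clock: 6.5
eef_pos: [591.0, 28.9, 63.0]
tool_rot: [3.142, -0.001, 2.607]
force: [0.6, 0.0, 0.2]
width: 0.3
```

>>> apply_moves:
  increments:
    - {"tx":0,"ty":0,"tz":-0.0015,"rx":0,"ry":0,"rz":0,"claw":0}
    - {"tx":0,"ty":0,"tz":-0.0025,"rx":0,"ry":0,"rz":0,"claw":0}
    - {"tx":0,"ty":0,"tz":-0.0035,"rx":0,"ry":0,"rz":0,"claw":0}
    - {"tx":0,"ty":0,"tz":-0.0045,"rx":0,"ry":0,"rz":0,"claw":0}
    - {"tx":0,"ty":0,"tz":-0.0055,"rx":0,"ry":0,"rz":0,"claw":0}
    - {"tx":0,"ty":0,"tz":-0.0065,"rx":0,"ry":0,"rz":0,"claw":0}
    - {"tx":0,"ty":0,"tz":-0.0075,"rx":0,"ry":0,"rz":0,"claw":0}
    - {"tx":0,"ty":0,"tz":-0.0085,"rx":0,"ry":0,"rz":0,"claw":0}
    - {"tx":0,"ty":0,"tz":-0.0093,"rx":0,"ry":0,"rz":0,"claw":0}
    - {"tx":0,"ty":0,"tz":-0.01,"rx":0,"ry":0,"rz":0,"claw":0}
    - {"tx":0,"ty":0,"tz":-0.01,"rx":0,"ry":0,"rz":0,"claw":0}

```text
clock: 7.6
eef_pos: [591.2, 27.5, 54.0]
tool_rot: [-3.142, -0.0, 2.605]
force: [-2.1, -0.0, 7.7]
width: -0.3
```

>>> apply_moves:
  increments:
    - {"tx":0,"ty":0,"tz":0.01,"rx":0,"ry":0,"rz":0,"claw":0}
    - {"tx":0,"ty":0,"tz":0.025,"rx":0,"ry":0,"rz":0,"claw":0}
    - {"tx":-0.03,"ty":-0.014,"tz":0.025,"rx":0,"ry":0,"rz":0,"claw":0}
    - {"tx":-0.065,"ty":-0.03,"tz":0.025,"rx":0,"ry":0,"rz":0,"claw":0}
    - {"tx":-0.092,"ty":-0.0425,"tz":0.025,"rx":0,"ry":0,"rz":0,"claw":0}
    - {"tx":-0.092,"ty":-0.0425,"tz":0.025,"rx":0,"ry":0,"rz":0,"claw":0}
    - {"tx":-0.092,"ty":-0.0425,"tz":0.015,"rx":0,"ry":0,"rz":0,"claw":0}
    - {"tx":-0.092,"ty":-0.0425,"tz":0.01,"rx":0,"ry":0,"rz":0,"claw":0}
    - {"tx":-0.092,"ty":-0.0425,"tz":0.01,"rx":0,"ry":0,"rz":0,"claw":0}
    - {"tx":-0.092,"ty":-0.0425,"tz":0.01,"rx":0,"ry":0,"rz":0,"claw":0}

```text
clock: 8.6
eef_pos: [499.8, -14.4, 62.9]
tool_rot: [3.141, -0.0, 2.606]
force: [0.2, -0.1, 0.6]
width: -0.0
```

>>> apply_moves:
  increments:
    - {"tx":0,"ty":0,"tz":-0.0015,"rx":0,"ry":0,"rz":0,"claw":0}
    - {"tx":0,"ty":0,"tz":-0.0025,"rx":0,"ry":0,"rz":0,"claw":0}
    - {"tx":0,"ty":0,"tz":-0.0035,"rx":0,"ry":0,"rz":0,"claw":0}
    - {"tx":0,"ty":0,"tz":-0.0045,"rx":0,"ry":0,"rz":0,"claw":0}
    - {"tx":0,"ty":0,"tz":-0.0055,"rx":0,"ry":0,"rz":0,"claw":0}
    - {"tx":0,"ty":0,"tz":-0.0065,"rx":0,"ry":0,"rz":0,"claw":0}
    - {"tx":0,"ty":0,"tz":-0.0075,"rx":0,"ry":0,"rz":0,"claw":0}
    - {"tx":0,"ty":0,"tz":-0.0085,"rx":0,"ry":0,"rz":0,"claw":0}
    - {"tx":0,"ty":0,"tz":-0.0093,"rx":0,"ry":0,"rz":0,"claw":0}
    - {"tx":0,"ty":0,"tz":-0.01,"rx":0,"ry":0,"rz":0,"claw":0}
    - {"tx":0,"ty":0,"tz":-0.01,"rx":0,"ry":0,"rz":0,"claw":0}

```text
clock: 9.7
eef_pos: [499.2, -15.0, 54.0]
tool_rot: [-3.142, -0.0, 2.605]
force: [-1.9, -0.4, 9.2]
width: -0.3
```

>>> apply_moves:
  increments:
    - {"tx":0,"ty":0,"tz":0.01,"rx":0,"ry":0,"rz":0,"claw":0}
    - {"tx":0,"ty":0,"tz":0.04,"rx":0,"ry":0,"rz":0,"claw":0}
    - {"tx":0,"ty":0,"tz":0.08,"rx":0,"ry":0,"rz":0,"claw":0}
    - {"tx":-0.02,"ty":0.05,"tz":0.12,"rx":0,"ry":0,"rz":0,"claw":0}
    - {"tx":-0.02,"ty":0.1,"tz":0.15,"rx":0,"ry":0,"rz":0,"claw":0}
    - {"tx":-0.02,"ty":0.14,"tz":0.18,"rx":0,"ry":0,"rz":0,"claw":0}
    - {"tx":-0.02,"ty":0.18,"tz":0.18,"rx":0,"ry":0,"rz":0,"claw":0}
    - {"tx":-0.02,"ty":0.22,"tz":0.18,"rx":0,"ry":0,"rz":0,"claw":0}
    - {"tx":-0.02,"ty":0.26,"tz":0.18,"rx":0,"ry":0,"rz":0,"claw":0}
    - {"tx":-0.02,"ty":0.3,"tz":0.18,"rx":0,"ry":0,"rz":0,"claw":0}
    - {"tx":-0.02,"ty":0.3,"tz":0.18,"rx":0,"ry":0,"rz":0,"claw":0}
    - {"tx":-0.02,"ty":0.3,"tz":0.18,"rx":0,"ry":0,"rz":0,"claw":0}

```text
clock: 10.9
eef_pos: [478.7, 285.7, 233.3]
tool_rot: [-3.141, -0.0, 2.608]
force: [0.1, -0.7, -0.8]
width: 0.1
```

Run:
```python
from h import *
s=read_state();print(s['clock'],s['eef_pos'],s['force'])
c=calibration('top');im=get_image('top');a=im[130:260,235:395]
for p,n in marks(im,262,162,350,245,8): print(p.round(1),n,ray(c,*p,54).round(1))
b=get_image('scene')[170:300,230:390]
f=lambda x:cv2.resize(x[:,:,::-1],None,fx=2.45,fy=2.45,interpolation=cv2.INTER_CUBIC)
b0=cv2.imread('pics/scene0.png')[170:300,230:390][:,:,::-1]
cv2.imwrite('pics/end.png',np.hstack([f(a),f(b)]));
def yel(x):
    h=cv2.cvtColor(np.ascontiguousarray(x[15:90,60:145]),cv2.COLOR_RGB2HSV);return int(cv2.inRange(h,(18,120,120),(35,255,255)).sum()/255)
print('yellow before/after',yel(b0),yel(b))
```

```text
10.9 [478.69647496 285.67696142 233.28054425] [ 0.07087948 -0.71524643 -0.81341235]
[283.2 185. ] 32 [584.1 127.7  54. ]
[317.4 185.8] 32 [590.8  26.9  54. ]
yellow before/after 106 0
```

View pics/end.png

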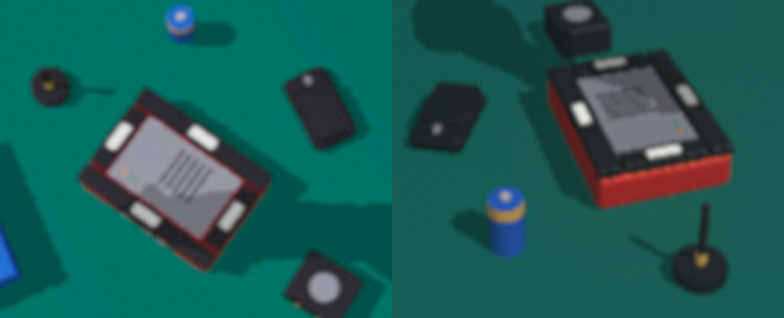

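The view shows a red body with no yellow, bystanders in place and the gateway unmoved. The port side is hidden or shaded, so I'll take one look at it with the wrist camera.

>>> apply_moves:
  increments:
    - {"tx":-0.02,"ty":-0.04,"tz":0,"rx":0,"ry":0,"rz":0,"claw":0}
    - {"tx":-0.03,"ty":-0.08,"tz":0,"rx":0,"ry":0,"rz":0,"claw":0}
    - {"tx":-0.03,"ty":-0.12,"tz":0,"rx":0,"ry":0,"rz":0,"claw":0}
    - {"tx":-0.03,"ty":-0.15,"tz":0,"rx":0,"ry":0,"rz":0,"claw":0}
    - {"tx":-0.03,"ty":-0.17,"tz":0,"rx":0,"ry":0,"rz":0,"claw":0}
    - {"tx":-0.03,"ty":-0.17,"tz":0,"rx":0,"ry":0,"rz":0,"claw":0}
    - {"tx":-0.03,"ty":-0.17,"tz":0,"rx":0,"ry":0,"rz":0,"claw":0}

```text
clock: 11.7
eef_pos: [449.3, 114.1, 233.6]
tool_rot: [3.141, 0.0, 2.602]
force: [-0.6, 0.7, 1.0]
width: -0.2
```

Run:
```python
from h import *
c=calibration('wrist');im=get_image('wrist');cv2.imwrite('pics/w3.png',im[:,:,::-1])
for p,a in marks(im,0,0,640,400,60,180): print(p.round(1),a,ray(c,*p,54).round(1))
s=read_state();print(s['clock'],s['eef_pos'],s['force'])
```

```text
[506.4  75.7] 8514 [451.  334.1  54. ]
[554.1  22. ] 567 [428.7 391.9  54. ]
[448.6  33. ] 559 [384.3 298.8  54. ]
[576.1 120.3] 442 [531.7 382.7  54. ]
[478.7 129.9] 426 [487.3 288.9  54. ]
[320.5 223.1] 317 [491.8  86.2  54. ]
[254.  266.9] 261 [499.3 -14.8  54. ]
[387.5 265.9] 262 [583.4 128.5  54. ]
[613.5 376.1] 2542 [904.1 324.   54. ]
11.75 [449.3536867  115.05651962 233.51878756] [-0.18659378  0.05082393  0.837989  ]
```

View pics/w3.png

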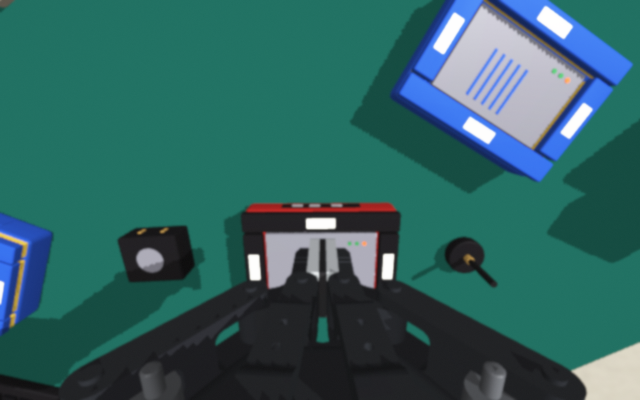

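The near, left and right marks at (320,223), (387,266) and (254,267), cast at 54 mm, lie within 0.5 mm of where they were. The port side is red with no yellow. The arm is clear of everything, so I'm handing in.

```bash
python3 -c "
from cell import *
print(finish_job())"
```

```text
the job is handed in; nothing more can be done
None
```

I pressed all four rim sections of the red gateway shut with the closed fingertips, in the order near, left, far, right, and handed the job in at about 12 s.

- **Clicked shut:** each section stopped at 54.0 mm, the height given for shut. The measured force there was about 8–9 N.
- **Gasket:** in the scene camera, the yellow pixels around the gateway went from 106 to 0. A wrist view of the port side shows no yellow either.
- **Gateway position:** it stayed in place. Near, left and right marks read within about 0.5 mm of their earlier wrist positions. The far mark was hidden from the wrist camera at the end; the top view put it within about 1 mm.
- **Bystanders:** the mouse, adapter, battery and antenna look unmoved in the last pictures. I judged that by eye.

**Checks that failed or disagreed:**
- The first move call was refused because its rows lacked some keys. The arm did not move, and I sent it again with all of them.
- In the first wrist view the gripper partly hid the far mark, which then read about 4 mm off. I took its position from the gateway's symmetry, which agreed with the top view.
- In the last top view, the arm's shadow left only two of the four marks bright enough for the mask.
- The outer face of the right section was not seen up close at the end. For that side I rely on the 54.0 mm stop and the 9.2 N reading.

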